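# Tuck the tea box's lid beneath its lip

### The job

Close the wooden tea box: with the fingertips push its open white lid over until it lies flat on the box, and only then push it along towards the red lip (the orange ridge is there to push on) so that its free edge slides well beneath the lip and stays tucked when you take your hand away. Only push and press: do not lift the box or shove it across the table, and leave the other things on the table where they are.

Things in the scene. Friction and masses are not known exactly. Their poses are not given: they have to be found in the camera images.
- tea_box: Loose open wooden box, 140 x 110 mm in plan (x, y), walls 50 mm high, about 1.4 kg, holding tea sachets; a sideways push of some 6 to 10 N makes it slip. Origin at the centre of its underside; z up. The lid's hinge is along its -x side, a red retaining lip along its +x side, so the lid folds over towards the box's own +x. Box yaw within 0.6 rad of the world axes.
- hinge_axis (a point): Middle of the lid's hinge line on the box: 66 mm to the box's -x from its centre, 54 mm above the table. The hinge line runs along the box's y.
- flap (a joint): Lid angle in rad: 0 = flat on the box (stop), about 1.57 = upright, 1.5 to 1.85 at the start (above 1.57 it leans away from the box), stop at 2.1. A soft spring lifts the lid again if it is let go untucked (about 0.09 N m when flat).
- panel (a joint): How far the lid has slid on its hinge straps, away from the hinge and along its own surface, in m: 0 at the start, stop at 0.014. It stays where it is put (about 2 N of friction). At 0 the free edge is 108 mm from the hinge and clears the lip when the lid folds; at 0.014 it is 10 mm beneath the lip. A lid slid out before it is folded lands on the lip instead.
- ridge_top (a point): Top middle of the orange ridge across the lid's outer (upper when closed) face, moves with the lid. The lid is a white plate 102 mm long (6 to 108 mm from the hinge), 92 mm wide, 4 mm thick, mid-plane through the hinge line; the ridge is centred 70 mm from the hinge, 70 mm long across the lid, 8 mm thick, and stands 10 mm above the plate. This point's x axis points from hinge to free edge, z out of the outer face.
- panel_edge (a point): Middle of the lid's free edge, mid-plane, moves with the lid; axes as for ridge_top.
- lip_edge (a point): Middle of the lower edge of the red lip, on its side towards the hinge: 112 mm from the hinge line, 62 mm above the table (6 mm above the upper face of the closed lid). The lip is 4 mm thick, 24 mm deep and as wide as the box.
- cup_mid (a point): Middle of a white tea cup, 68 mm across, 75 mm tall, loose, beside the box. Leave alone.
- tin_mid (a point): Middle of a green tea tin, 68 mm across, 85 mm tall, loose, beside the box. Leave alone.
- jar_mid (a point): Middle of a glass jar with a steel screw lid, 76 mm across, 95 mm tall, loose, beyond the lip. Leave alone.
- bowl_mid (a point): Middle of a blue ceramic bowl, 136 mm across, 60 mm tall, loose. Leave alone.
- rice_paddle_mid (a point): A wooden rice paddle lying flat, 185 mm long, 68 mm across its round blade, 12 mm thick, loose. Leave alone.
- shaker_mid (a point): Middle of a small amber glass shaker with a red cap, 44 mm across, 90 mm tall, loose. Leave alone.

How it is judged:
By the outcome, as a careful person would: the job done as asked, in the order asked, and still so for the second after the job is handed in, with the robot touching nothing.
It also fails if it takes over 38 s, if anything falls off the work surface, if the arm or the gripper's body presses on something with over 40 N, if the wrist force passes 120 N, or if a joint passes its speed limit or range.

### The arm

A 7-joint arm with a two-finger parallel gripper is mounted at the origin on the work surface. World frame = base frame: x ahead of the robot, y to its left, z up, the work surface at z = 0. Lengths are in m, angles in rad, forces in N, time in s.
With the tool pointing down it reaches from about 0.35 to 0.9 m from the base axis. Payload 8.1 kg.
Tool frame: the origin (TCP) lies between the finger pads; the fingertips stand 25 mm ahead of it and the grasp point (between the pads) lies 6 mm ahead of it; z points along the fingers, y is the direction in which the jaws open and shut (so a half turn about z gives the same grasp; the last joint's range is limited). The gripper opens to 92 mm and grips with 3 to 60 N. Pads are 19 mm wide; open, the fingers measure 130 mm over their backs; the gripper's body (75 mm by 190 mm) begins 47 mm behind the grasp point.
Start: joints at [1.075, 0.434, 0.025, 1.573, -0.012, 1.134, -0.075], TCP at [0.239, -0.577, 0.252] pointing down, gripper open.
Joint ranges: [-2.62, 2.62], [-0.44, 2.09], [-1.27, 1.32], [0.08, 2.57], [-1.32, 4.46], [0.12, 2], [-2.74, 2.74]. Speed limits (rad/s): [2.22, 2.22, 3.01, 3.01, 3.14, 3.14, 3.14].

### API

Orientations are given as a rotation vector (axis times angle).
In Python, from cell import * gives the robot as it stands.
- The arm moves only by the shell command python3 -m jog 'ROWS' [FORCE]. ROWS is JSON, one flat list of numbers, 5 for each row, row after row: the finger opening in mm, from 0 to 91.8, then the shift along the tool's x, y, z in units of 40 mm (1.0 is 40 mm), then the turn about the tool's z in units of 6 degrees (1.0 is 6 degrees). A call has 1 to 20 rows; each row shifts and turns the pose as measured when the row begins, along the tool's axes as they then stand; what a row does not reach is not made up. A row lasts 1/12 s, in which the tool goes at most 41.7 mm and 7.16 degrees, less where a joint would pass 70% of its speed; a pose out of reach is approached as far as the arm can. A call is refused whole if a number of a shift passes 1 or a number of a turn 1, either way. A call with a gripper value outside its range is refused whole. The fingers move at their own pace and stop on an object; FORCE is the grip in N (left out, the last holds). Time passes only in rows, so rows that do not move let the fingers close. It gives the time, the measured TCP pose, the force and the opening at its end, in the units of the state.
- observe(): the state, without advancing time (a new reading comes with each control period).
- get_image(name): name is "scene" or "top" or "wrist"; returns the picture (400x640x3 uint8, red, green, blue); there is no depth.
- camera_params(name): a dict with "intrinsics" (3x3 intrinsics, pixels), "dist_coeffs" ([k1, k2, p1, p2, k3] as OpenCV has them; the pictures are not rectified), "xyz" and "orientation" of the camera in the world. Camera axes: x right, y down, z forward; pixel columns grow to the right and rows downward; lengths in m; the calibration is good to about 2 mm. A picture is of the moment at which its call begins: read the wrist's pose just before it. camera_params takes no time and is no camera call; for the wrist camera it gives the pose at the moment of the call.
- sign_off(): hands the job in, once; it reports no verdict.
The state is a dict: "clock": time; "joints": joint angles; "dq": joint speeds; "joint_efforts": joint torques, N m; "position": TCP position; "ee_rot": TCP orientation; "force": force on the tool from outside, world axes, zero at the start; "ft_torque": the same for the moment, N m; "width": opening from 0.0 (shut) to 1.0 (fully open).
Only numpy, scipy, OpenCV 4.12 (cv2) and the standard library are available. Lean on these libraries where they do the work, as an engineer would, in place of code of your own. Each camera call takes 0.05 s, during which the arm holds its last target. There are 200 camera calls.

## Working session

There is one attempt and no reset: what is moved stays moved. The work goes in short steps, Python scripts to look and compute and a shell command to move; the robot and the scene stay as the last step left them, time stands still between calls to the robot, and variables do not carry over. Pictures are saved under pics/ and viewed, about 8 in all and at most 12, crops included, and the job is handed in when it is done.

```bash
mkdir -p pics; ls; python3 - <<'E'
from cell import *
import cv2
s=observe();print(s)
for n in("scene","top"):
    p=camera_params(n);print(n,p)
    cv2.imwrite(f"pics/{n}0.png",get_image(n)[:,:,::-1])
E
```

```text
pics
{'clock': 0.0, 'joints': array([ 1.07543197,  0.43522195,  0.02497804,  1.57410351, -0.01158179,
        1.13399952, -0.07511781]), 'dq': array([ 0.00137716,  0.00081631, -0.000737  ,  0.00115656, -0.00025529,
       -0.00041084,  0.00109969]), 'joint_efforts': array([ 8.73720473e-04, -6.67830205e+01,  9.85529758e-01, -3.14469194e+01,
       -6.05122838e-02,  4.29639663e-02,  1.71322035e-04]), 'position': array([ 0.2389743 , -0.57699268,  0.25094317]), 'ee_rot': array([-3.07974553e+00, -6.12568602e-01,  7.34035623e-04]), 'force': array([ 0.82714019, -0.30106925,  0.07140611]), 'ft_torque': array([ 0.00088925, -0.0024467 , -0.0025768 ]), 'width': 0.9996630986703794}
scene {'intrinsics': array([[428.15618217,   0.        , 317.21120618],
       [  0.        , 428.15618217, 197.46748463],
       [  0.        ,   0.        ,   1.        ]]), 'dist_coeffs': array([-0.05238045,  0.        ,  0.        ,  0.        ,  0.        ]), 'xyz': array([ 1.06612114, -0.47030156,  1.10920681]), 'orientation': array([-2.36547801, -1.04780571,  0.30117019])}
top {'intrinsics': array([[423.57945955,   0.        , 314.92932968],
       [  0.        , 423.57945955, 196.07235208],
       [  0.        ,   0.        ,   1.        ]]), 'dist_coeffs': array([-0.0691357,  0.       ,  0.       ,  0.       ,  0.       ]), 'xyz': array([ 0.40676412, -0.00800705,  1.4565208 ]), 'orientation': array([-2.15787082,  2.18926666, -0.12388337])}
```

View pics/top0.png

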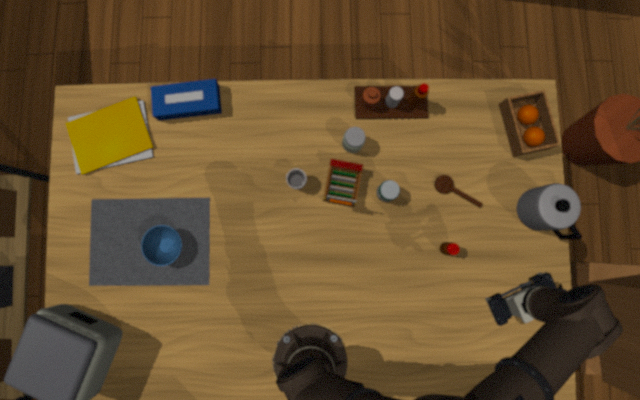

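View pics/scene0.png

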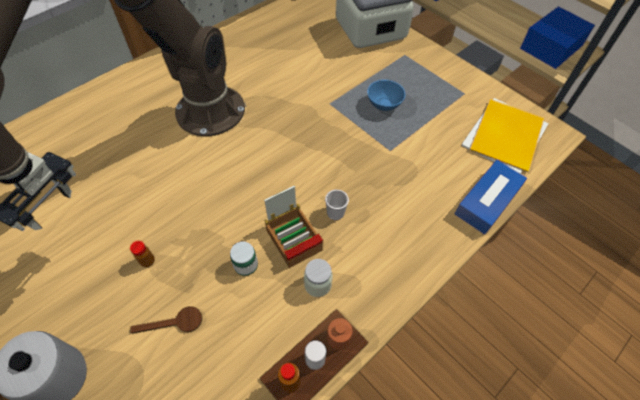

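The top view shows the box near pixel (343,183), with the lip away from the robot at (347,164). The cup is at (297,179), the tin at (389,190) and the jar at (354,139). I'll enlarge both views.

```bash
python3 - <<'E'
import cv2,numpy as np
a=cv2.imread("pics/top0.png")[150:220,310:405];b=cv2.imread("pics/scene0.png")[180:275,225:355]
a=cv2.resize(a,None,fx=6,fy=6,interpolation=2);b=cv2.resize(b,None,fx=6,fy=6,interpolation=2)
cv2.imwrite("pics/topc.png",a);cv2.imwrite("pics/scenec.png",b);print(a.shape,b.shape)
E
```

```text
(420, 570, 3) (570, 780, 3)
```

View pics/topc.png

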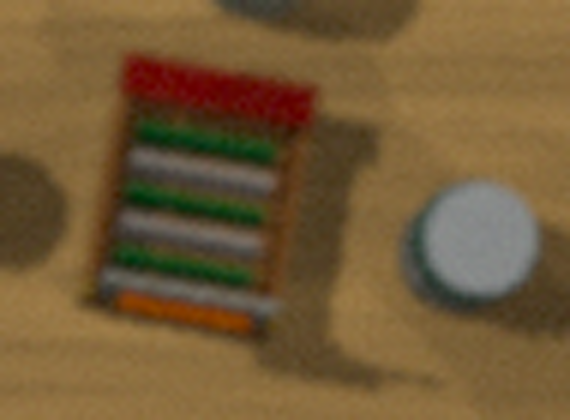

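View pics/scenec.png

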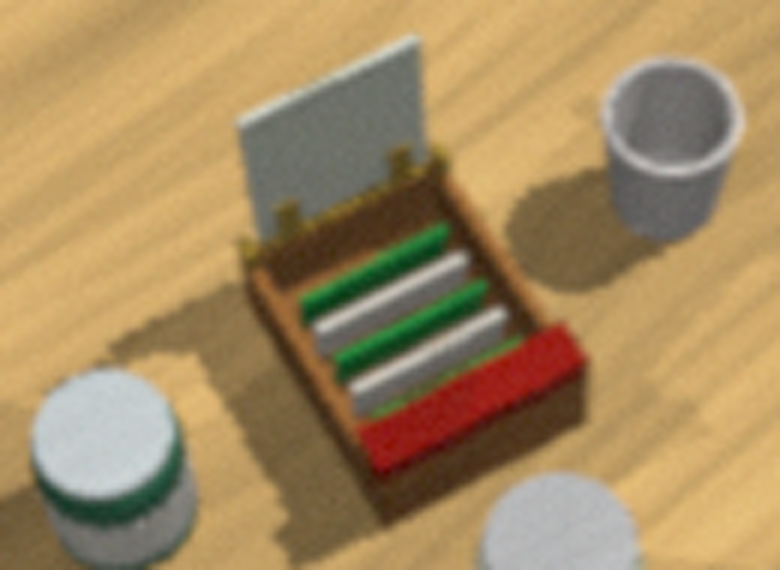

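```bash
cat > h.py <<'E'
import numpy as np,cv2
from cell import *
from scipy.optimize import least_squares
from scipy.spatial.transform import Rotation as R
C={n:camera_params(n) for n in("scene","top")}
def proj(n,P,c=None):
    c=c or C[n]; r=R.from_rotvec(c["orientation"]).inv()
    return cv2.projectPoints(np.atleast_2d(P).astype(float),r.as_rotvec(),-r.apply(c["xyz"]),c["intrinsics"],c["dist_coeffs"])[0][:,0]
def ground(n,uv,z):
    c=C[n];k=cv2.undistortPoints(np.array([[uv]],float),c["intrinsics"],c["dist_coeffs"])[0,0]
    d=R.from_rotvec(c["orientation"]).apply([*k,1]);return c["xyz"]+d*(z-c["xyz"][2])/d[2]
def world(q,P):
    P=np.atleast_2d(P);c,s=np.cos(q[2]),np.sin(q[2])
    return np.c_[q[0]+c*P[:,0]-s*P[:,1],q[1]+s*P[:,0]+c*P[:,1],P[:,2]]
def lid(a,d,y,h=0):
    return [-.066+d*np.cos(a)-h*np.sin(a)*-1*-1, y, .054+d*np.sin(a)+h*np.cos(a)]
E
python3 - <<'E'
from h import *
px=lambda l,o:(np.array(l,float)+.5)/6-.5+o
t=px([(127,57),(318,88),(308,125),(125,95),(103,285),(277,308)],(310,150))
s=px([(565,322),(360,435),(380,475),(588,358),(385,525),(585,420),(240,120),(420,38)],(225,180))
def model(q):
    T=[[.07,.055,.066],[.07,-.055,.066],[.046,-.055,.066],[.046,.055,.066],lid(q[3],.108,.046),lid(q[3],.108,-.046)]
    S=[[.046,.055,.066],[.046,-.055,.066],[.07,-.055,.066],[.07,.055,.066],[.07,-.055,0],[.07,.055,0],lid(q[3],.108,-.046),lid(q[3],.108,.046)]
    return np.vstack([proj("top",world(q,T))-t,proj("scene",world(q,S))-s])
f=least_squares(lambda q:model(q).ravel(),[.5,-.05,0,1.6],loss="soft_l1")
print(f.x);print(model(f.x).round(1).tolist())
for n,uv,z in(("cup",(297,176),.075),("tin",(310+482/6,150+240/6),.085),("jar",(354,134),.095)):print(n,ground("top",uv,z))
E
```

```text
[ 0.59753282 -0.1183656  -0.19785223  1.58242314]
[[-0.2, -1.0], [0.4, -0.2], [0.8, 0.7], [-1.2, -0.3], [0.2, -1.2], [0.6, 0.4], [-0.2, -0.6], [-0.9, -1.2], [0.1, -0.9], [0.5, -0.0], [0.4, 1.0], [0.5, 0.4], [-0.5, 0.2], [-0.1, -0.7]]
cup [0.61677039 0.03395386 0.075     ]
tin [ 0.56498128 -0.27112091  0.085     ]
jar [ 0.75099028 -0.15555665  0.095     ]
```

Fit residuals are about 1 px or less. The box is at (0.598, -0.118), yaw -0.198, with the lid at about 1.58 rad. I'll turn the tool to align its x with the box's x and shut the fingers.

```bash
cat > st.py <<'E'
from h import *
import sys
q=[.5975,-.1184,-.1979]
s=observe();M=R.from_rotvec(s["ee_rot"]).as_matrix();yaw=np.arctan2(M[1,0],M[0,0])
c,n=np.cos(q[2]),np.sin(q[2]);d=s["position"]-[q[0],q[1],0]
b=np.array([c*d[0]+n*d[1],-n*d[0]+c*d[1],d[2]])
f=s["force"]
# front lower corner of shut fingers, relative to hinge (mm): along box x, box y, world z
print("t",round(s["clock"],2),"yawerr_u",round(np.degrees(yaw-q[2])/6,2),"corner d,y,z mm",((b+[.0095+.066,0,-.025])*1e3).round(1),"Fbox",round(c*f[0]+n*f[1],1),round(-n*f[0]+c*f[1],1),round(f[2],1),"w",round(s["width"],2),"tz",M[:,2].round(3))
E
python3 -m jog '[0,0,0,0,1, 0,0,0,0,1, 0,0,0,0,1, 0,0,0,0,1, 0,0,0,0,1, 0,0,0,0,0.7, 0,0,0,0,0]' 10; python3 st.py
```

```text
clock: 0.68
position: [0.238, -0.5752, 0.2476]
ee_rot: [-3.113, 0.364, 0.007]
force: [0.7, -0.3, 0.3]
width: 0.54
t 0.68 yawerr_u -0.33 corner d,y,z mm [-187.2 -518.6  222.6] Fbox 0.8 -0.2 0.3 w 0.54 tz [-0.004  0.007 -1.   ]
```

```bash
python3 -m jog '[0,0.28,-0.9,0,-0.33, 0,0.28,-1,0,0, 0,0.28,-1,0,0, 0,0.28,-1,0,0, 0,0.28,-1,0,0, 0,0.28,-1,0,0, 0,0.28,-1,0,0, 0,0.28,-1,0,0, 0,0.28,-1,0,0, 0,0.28,-1,0,0, 0,0.28,-1,0,0, 0,0.28,-1,0,0, 0,0.2,-0.5,0,0, 0,0,0,0,0]'; python3 st.py
```

```text
clock: 1.85
position: [0.4683, -0.1063, 0.2454]
ee_rot: [-3.127, 0.25, 0.013]
force: [-0.4, -0.8, 0.7]
width: 0.007
t 1.85 yawerr_u 0.36 corner d,y,z mm [-53.5 -13.5 220.4] Fbox -0.3 -0.8 0.7 w 0.01 tz [-0.008  0.005 -1.   ]
```

```bash
python3 -m jog '[0,0,-0.34,0.6,0.36, 0,0,0,0.7,0, 0,0,0,0.7,0, 0,0,0,0.6,0, 0,0.4,0,0,0, 0,0,0,0,0, 0,0,0,0,0]'; python3 - <<'E'
exec(open('st.py').read())
w=get_image("wrist");sc=get_image("scene")[165:285,215:375]
sc=cv2.resize(sc,(534,400));cv2.imwrite("pics/p1.png",np.hstack([sc,w[:,::1][:, 190:450]])[:,:,::-1])
E
```

```text
clock: 2.43
position: [0.4859, -0.0944, 0.1374]
ee_rot: [-3.126, 0.276, 0.011]
force: [-1.2, -0.1, 0.4]
width: 0.004
t 2.43 yawerr_u 0.21 corner d,y,z mm [-38.6   1.5 112.4] Fbox -1.2 -0.3 0.4 w 0.0 tz [-0.007  0.004 -1.   ]
```

View pics/p1.png

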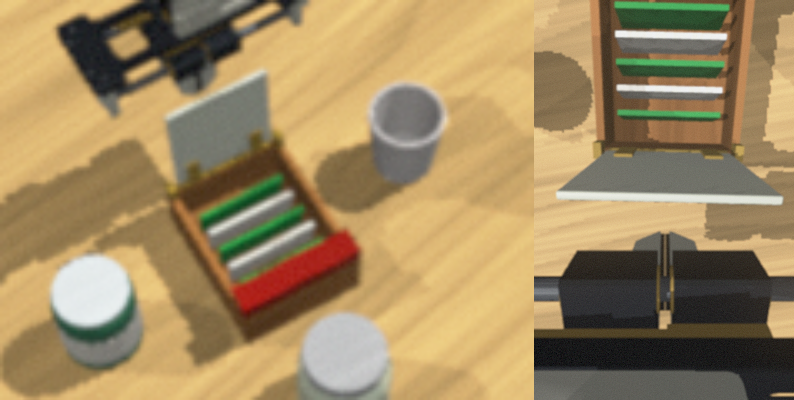

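Fingers are centred behind the lid, parallel to it, with nothing near. I'll start folding.

```bash
python3 -m jog '[0,0.35,0.04,0,0.2, 0,0.3,0,0,0, 0,0.22,0,0.1,0, 0,0.22,0,0.1,0, 0,0,0,0,0]'; python3 st.py
```

```text
clock: 2.95
position: [0.5312, -0.1057, 0.1321]
ee_rot: [-3.124, 0.307, 0.002]
force: [0.2, 0.4, -0.7]
width: 0.01
t 2.95 yawerr_u 0.02 corner d,y,z mm [  8.   -0.5 107.1] Fbox 0.1 0.5 -0.7 w 0.01 tz [-0.001  0.003 -1.   ]
```

```bash
python3 -m jog '[0,0.18,0,0.14,0, 0,0.18,0,0.14,0, 0,0.22,0,0.2,0, 0,0.2,0,0.23,0, 0,0,0,0,0]'; python3 st.py
```

```text
clock: 3.37
position: [0.5644, -0.112, 0.1005]
ee_rot: [-3.124, 0.305, 0.003]
force: [-0.1, 0.3, 1.1]
width: 0.005
t 3.37 yawerr_u 0.03 corner d,y,z mm [41.7 -0.3 75.5] Fbox -0.1 0.3 1.1 w 0.0 tz [-0.001  0.003 -1.   ]
```

```bash
python3 -m jog '[0,0.05,0,0.15,0, 0,0.03,0,0.15,0, 0,0,0,0.1,0, 0,0,0,0,0]'; python3 - <<'E'
exec(open('st.py').read())
w=get_image("wrist");sc=get_image("scene")[165:285,215:375]
sc=cv2.resize(sc,(534,400));cv2.imwrite("pics/p2.png",np.hstack([sc,w[:,::1][:, 190:450]])[:,:,::-1])
E
```

```text
clock: 3.7
position: [0.5688, -0.1128, 0.082]
ee_rot: [-3.124, 0.305, 0.001]
force: [0.7, -0.3, 1.7]
width: -0.0
t 3.7 yawerr_u 0.03 corner d,y,z mm [46.3 -0.2 57. ] Fbox 0.8 -0.2 1.7 w -0.0 tz [-0.001  0.003 -1.   ]
```

View pics/p2.png

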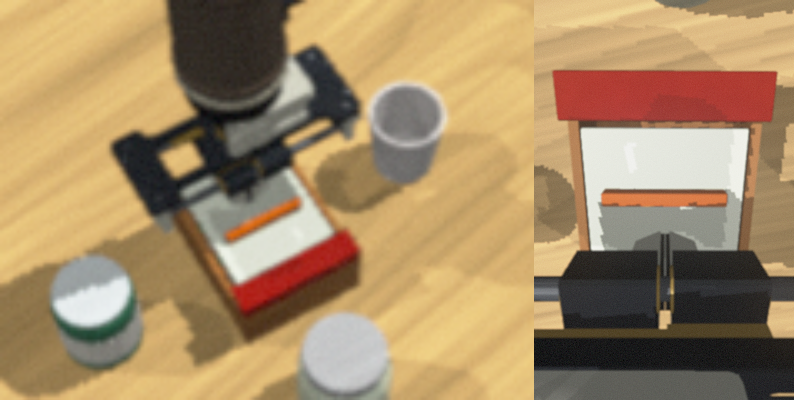

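Lid is nearly flat, with its free edge (wrist row ~127) just short of the lip (row ~122). I'll press gently until it's seated.

```bash
python3 -m jog '[0,0,0,0.03,0, 0,0,0,0,0]'; python3 st.py;python3 -m jog '[0,0,0,0.03,0, 0,0,0,0,0]'; python3 st.py
```

```text
clock: 3.97
position: [0.5687, -0.1128, 0.082]
ee_rot: [-3.124, 0.305, 0.0]
force: [0.3, 0.3, 0.1]
width: 0.003
t 3.97 yawerr_u 0.03 corner d,y,z mm [46.2 -0.1 57. ] Fbox 0.2 0.4 0.1 w 0.0 tz [ 0.     0.003 -1.   ]
clock: 4.13
position: [0.5688, -0.1128, 0.0814]
ee_rot: [-3.124, 0.305, -0.001]
force: [-0.2, -2.1, 0.6]
width: 0.006
t 4.13 yawerr_u 0.03 corner d,y,z mm [46.2 -0.1 56.4] Fbox 0.3 -2.1 0.6 w 0.01 tz [ 0.001  0.003 -1.   ]
```

```bash
for i in 1 2; do python3 -m jog '[0,0,0,0.06,0, 0,0,0,0.04,0]' >/dev/null; python3 st.py; done
```

```text
t 4.3 yawerr_u 0.03 corner d,y,z mm [48.2 -0.1 55.1] Fbox -1.1 -0.3 21.3 w 0.01 tz [ 0.006  0.002 -1.   ]
t 4.47 yawerr_u 0.03 corner d,y,z mm [51.9 -0.1 55.4] Fbox -1.1 -0.7 15.9 w 0.01 tz [ 0.014  0.001 -1.   ]
```

Seated: z 55 mm with 16–20 N down. I'll ease off a little and slide toward the ridge.

```bash
python3 -m jog '[0,0,0,0,0, 0,0.1,0,0,0]'>/dev/null; python3 st.py; python3 -m jog '[0,0.1,0,0,0, 0,0.1,0,0,0]'>/dev/null; python3 st.py
```

```text
t 4.63 yawerr_u 0.03 corner d,y,z mm [56.2 -0.1 57.1] Fbox -0.5 -0.4 0.5 w 0.01 tz [ 0.016  0.    -1.   ]
t 4.8 yawerr_u 0.03 corner d,y,z mm [64.2 -0.1 57.1] Fbox -0.9 0.5 1.0 w 0.0 tz [ 0.015  0.    -1.   ]
```

```bash
python3 -m jog '[0,0.06,0,0.04,0, 0,0.06,0,0.03,0]'>/dev/null; python3 st.py; python3 -m jog '[0,0.07,0,0.03,0, 0,0.07,0,0.02,0]'>/dev/null; python3 - <<'E'
exec(open('st.py').read())
w=get_image("wrist");sc=get_image("scene")[165:285,215:375]
sc=cv2.resize(sc,(534,400));cv2.imwrite("pics/p3.png",np.hstack([sc,w[:,::1][:, 190:450]])[:,:,::-1])
E
```

```text
t 4.97 yawerr_u 0.03 corner d,y,z mm [70.3 -0.  54.8] Fbox -2.6 0.2 14.3 w 0.01 tz [ 0.016  0.    -1.   ]
t 5.13 yawerr_u 0.02 corner d,y,z mm [75.8 -0.  53.9] Fbox -14.2 0.5 20.4 w 0.01 tz [ 0.014  0.    -1.   ]
```

View pics/p3.png

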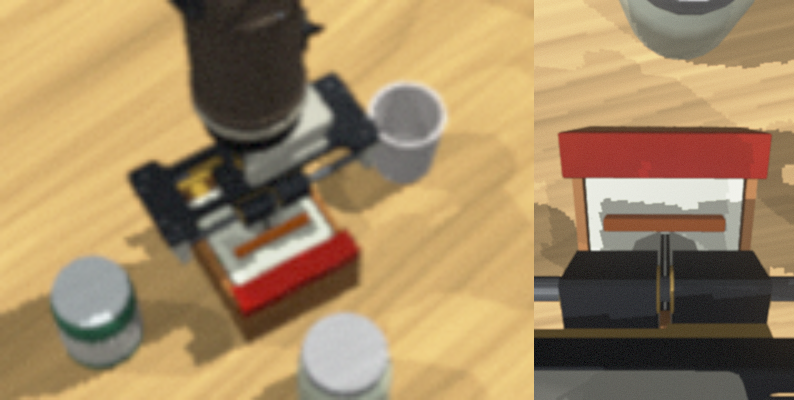

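```bash
python3 - <<'E'
exec(open('st.py').read())
C["wrist"]=camera_params("wrist")
def bx(u,v,z):
    g=ground("wrist",(u-534+190,v),z)-[q[0],q[1],0]
    return (np.array([c*g[0]+n*g[1]+.066,-n*g[0]+c*g[1]])*1e3).round(1)
print(C["wrist"]["xyz"])
for nm,u,v,z in(("lip top outer",665,133,.066),("red bottom: lip lower edge",665,178,.062),("ditto if .066",665,178,.066),("ridge far",665,215,.066),("ridge near/low",690,230,.066),("ridge near base",690,230,.056)):print(nm,bx(u,v,z))
im=get_image("wrist")[110:260,200:420,::-1]
cv2.imwrite("pics/p4.png",cv2.resize(im,None,fx=3.5,fy=3.5,interpolation=2))
E
```

```text
t 5.23 yawerr_u 0.02 corner d,y,z mm [76.  -0.1 54. ] Fbox -9.3 -0.2 19.0 w 0.0 tz [ 0.014  0.    -1.   ]
[ 0.67714316 -0.13516488  0.21386782]
lip top outer [136.5  -0.6]
red bottom: lip lower edge [111.9  -0.7]
ditto if .066 [112.8  -0.7]
ridge far [91.7 -0.7]
ridge near/low [ 82.6 -15. ]
ridge near base [ 78.2 -15.9]
```

View pics/p4.png

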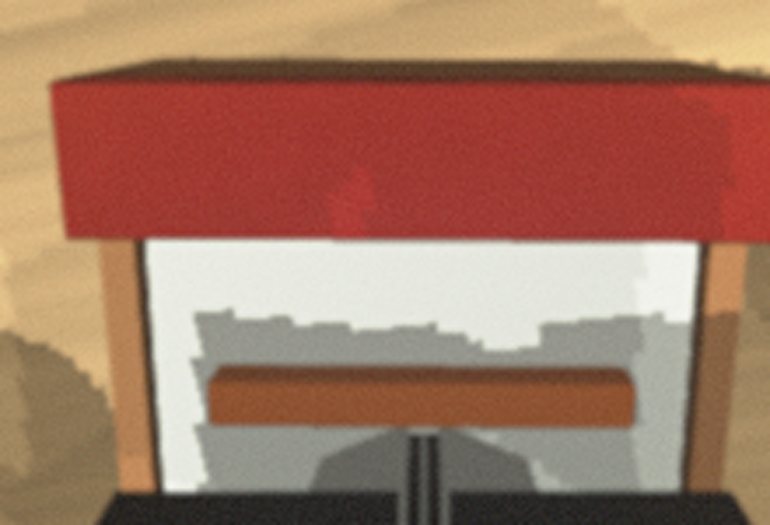

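The lip projects to d≈112 and 136 mm, as it should, so the box hasn't moved. The ridge's top edges give a slide of about 14 mm, at the stop, which fits the force rise. I'll lift straight up.

```bash
python3 -m jog '[0,-0.01,0,-0.05,0, 0,0,0,-0.1,0, 0,0,0,-0.3,0, 0,0,0,-0.8,0, 0,0,0,-1,0, 0,0,0,-1,0, 0,-0.5,0,-1,0, 0,-1,0,0,0, 0,-1,0,0,0, 0,-1,0,0,0, 0,-1,0,0,0, 0,0,0,0,0, 0,0,0,0,0, 0,0,0,0,0, 0,0,0,0,0, 0,0,0,0,0]'; python3 - <<'E'
exec(open('st.py').read())
w=get_image("wrist");t=get_image("top")
a=cv2.resize(t[120:230,270:430],(800,550),interpolation=2)
cv2.imwrite("pics/p5.png",cv2.resize(np.vstack([a,cv2.resize(w[:, :],(800,500))]),(457,600))[:,:,::-1])
cv2.imwrite("pics/topend.png",t[:,:,::-1])
b=cv2.imread("pics/top0.png").astype(int);dd=np.abs(b-t[:,:,::-1].astype(int)).max(2)
for nm,(u,v) in dict(cup=(297,179),tin=(389,190),jar=(354,139),bowl=(161,245),paddle=(455,190),shaker=(451,249)).items():print(nm,dd[v-12:v+12,u-12:u+12].mean().round(1))
E
```

```text
clock: 6.62
position: [0.4159, -0.0826, 0.2552]
ee_rot: [-3.125, 0.305, -0.027]
force: [0.2, -0.2, -0.1]
width: 0.006
t 6.62 yawerr_u 0.03 corner d,y,z mm [-109.5   -0.6  230.2] Fbox 0.2 -0.1 -0.1 w 0.01 tz [ 0.017  0.    -1.   ]
cup 10.5
tin 17.7
jar 7.5
bowl 6.7
paddle 7.7
shaker 14.4
```

View pics/p5.png

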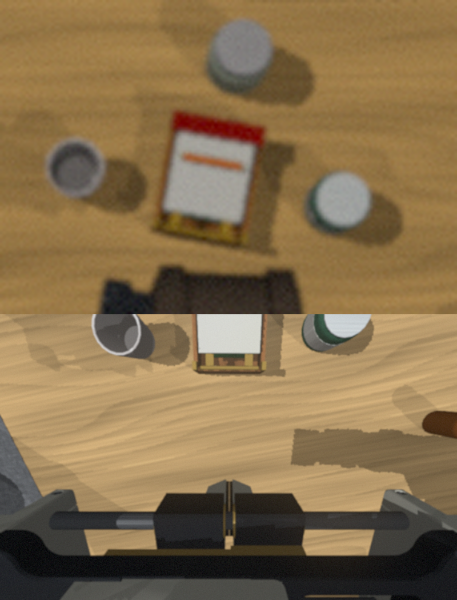

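The lid stays flat and tucked with the hand clear: the plate runs under the lip and a gap has opened at the hinge side. The neighbours look undisturbed.

```bash
python3 -c "
from cell import *
print(sign_off())"
```

```text
the job is handed in; nothing more can be done
None
```

The tea box is closed. I folded the lid flat with the shut fingertips, then pushed the ridge until the free edge slid under the red lip, and lifted the hand straight up. I handed it in at about 6.7 s.

- **Tuck:** before I let go, the wrist camera put the lid slide at about 14–15 mm (good to about 1.5 mm). That is at the stop, so the edge should be about 10 mm under the lip. Almost 1.5 s after I started lifting the hand away, the lid was still flat and tucked.
- **Box position:** the lip was within 1 mm of where I first measured it, so the box did not visibly move. I checked this before letting go and did not re-measure it after.
- **Forces:** the highest readings between moves were about 21 N pressing down and 14 N along the slide. The 14 N is above the 6–10 N that can make the box slip, but it came while I was pressing down about 20 N.
- **Other objects:** the cup, tin and jar look unmoved in the last top view. For the bowl, paddle and shaker I only have a before/after image comparison. It showed small differences, largest at the tin and the shaker, which I took for shadows and did not check further.
- **Disagreement:** my computed fingertip position (76 mm from the hinge) is about 5 mm short of the ridge edge seen by the camera (about 81 mm). I put this down to fingertip shape and calibration and did not resolve it.

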